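# Reset the depth stop of the patty press

## Robot

A 7-joint arm with a two-finger parallel gripper is mounted at the origin on a cart in front of the work surface, level with it; the furniture and walls round the work are solid. World frame = base frame: x ahead of the robot, y to its left, z up, the work surface at z = 0. Lengths are in m, angles in rad, forces in N, time in s.
With the tool pointing down it reaches from about 0.35 to 0.9 m from the base axis. Payload 8.1 kg.
Tool frame: the origin (TCP) lies between the finger pads; the fingertips stand 17 mm ahead of it and the grasp point (between the pads) lies 2 mm behind it; z points along the fingers, y is the line along which they close (so a half turn about z gives the same grasp; the last joint's range is limited). The gripper opens to 92 mm and grips with 3 to 60 N. Pads are 19 mm wide; open, the fingers measure 130 mm over their backs; the gripper's body (75 mm by 190 mm) begins 47 mm behind the grasp point.
Start: joints at [-1.385, 0.434, 0.025, 1.573, -0.012, 1.134, -0.075], TCP at [0.178, 0.599, 0.244] pointing down, gripper open.
Joint ranges: [-2.62, 2.62], [-0.44, 2.09], [-1.27, 1.32], [0.08, 2.57], [-1.32, 4.46], [0.12, 2], [-2.74, 2.74]. Speed limits (rad/s): [2.22, 2.22, 3.01, 3.01, 3.14, 3.14, 3.14].

## Interface

Orientations are given as a unit quaternion [x, y, z, w].
In Python, from plant import manip gives the robot as it stands. The module is installed in compiled form; this text tells all that it offers.
- The arm moves only by the tool drive_tool, never from a script. Its argument "rows" is a list of rows, each a list of 7 numbers: the closure in counts, from 0 (fully open) to 255 (shut), then the shift along the tool's x, y, z in mm, then the turn, a rotation vector about the tool's x, y, z in units of 8 degrees (1.0 is 8 degrees). In form: [[claw, tx, ty, tz, wx, wy, wz], ...]. A call has 1 to 20 rows; each row shifts and turns the commanded pose from where the row before left it, along the tool's axes as they then stand; what a row does not reach is not made up. A row lasts 1/8 s, in which the tool goes at most 62.5 mm and 10.7 degrees, less where a joint would pass 70% of its speed; a pose out of reach is approached as far as the arm can. A call with a gripper value outside its range is refused whole. The fingers move at their own pace and stop on an object; "force" is the grip in N (left out, the last holds). Time passes only in rows, so rows that do not move let the fingers close. It gives the time, the measured TCP pose, the force, the opening and the grip force at its end, in the units of the state.
- manip.get_obs(): the state, without advancing time (a new reading comes with each control period).
- manip.capture(name): name is "scene" or "top" or "wrist"; returns (picture, depth): 420x560x3 uint8, red, green, blue; 420x560 float32, m along the optical axis (not along the pixel's ray), 0 where there is no reading.
- manip.camera_info(name): a dict with "K" (3x3 intrinsics, pixels), "k1" (the pictures are not rectified: a ray, as slopes to the right and down, at radius r is drawn at 1 + k1 r^2 times it, then the intrinsics apply), "eye" and "attitude" of the camera in the world. Camera axes: x right, y down, z forward; pixel columns grow to the right and rows downward; lengths in m; the calibration is good to about 2 mm. A picture is of the moment at which its call begins: read the wrist's pose just before it. camera_info takes no time and is no camera call; for the wrist camera it gives the pose at the moment of the call.
- manip.job_done(): hands the job in; it is judged then, once.
The state is a dict: "t": time; "joint_positions": joint angles; "joint_vel": joint speeds; "joint_efforts": joint torques, N m; "tcp_pos": TCP position; "ee_rot": TCP orientation; "wrist_force": force on the tool from outside, world axes, zero at the start; "moment": the same for the moment, N m; "opening": finger opening in m; "gripper_force": force on a finger pad.
Only numpy, scipy, OpenCV 4.12 (cv2) and the standard library are available. Lean on these libraries where they do the work, as an engineer would, in place of code of your own. Each camera call takes 0.05 s, during which the arm holds its last target. There are 200 camera calls.

## Task

The depth stop of the little patty press needs resetting: loosen the bar-shaped jam nut until it is free, then turn the knob above it clockwise until the stop pin below just bears on the press plate with a light but definite pressure. Then do the jam nut up again only hand-firm, to about a third of a newton metre of torque, which is much less tight than you found it, and let go. Do not force the knob against the plate and do not disturb the things standing around the press.

Things in the scene. Friction and masses are not known exactly. Their poses are not given: they have to be found in the camera images.
- press: Fixed aluminium press, base 165 x 120 x 12 mm, 168 mm high. A column at its far end (+x) holds an arm, 56 mm wide, x -27 to +85 mm, top at z 105 mm, with a boss 52 mm across up to z 114. Origin: underside of the base on the vertical spindle axis. On the axis from above: knob (z 139 to 168), jam nut (just under it), boss, arm, stop pin, press plate on its mould.
- jam_nut (a joint): Nut angle (rad), grows anticlockwise from above = loosening; turns in place. Range -0.8 to 2.6; found over-tight at 0 to 0.05 (up to 1 N m to break loose). All pressure is gone by 1.4, and it binds again somewhere between 0.4 and 1.3 when done up: by feel only. Free it drags 0.06 N m plus 0.3 per rad/s, so read torque at rest; past binding it rises about 0.5 to 1.5 N m per rad. Stays where left.
- nut_mid (a point): Centre of the jam nut on the axis, z 122 to 130 mm of the press (differs); x along its bar, z up, turns with it. Steel bar 58 mm long (x), 22 wide, 14 high, with a round hub 37 mm across. The knob covers its middle; its flat ends, 22 mm wide and 58 mm apart, stand out and are gripped end to end from above with the knob between the fingers, fingertips about 118 mm above the press's base.
- adjuster (a joint): Knob angle (rad), grows clockwise from above = drives the pin down 6 mm per rad; knob turns in place. Starts at 0 to 0.5; range -0.5 to 4.0. Locked while the nut is tight. Nut free: drags 0.06 N m plus 0.3 per rad/s, so read torque at rest; the pin meets the plate at 1.25 to 2.1, then the torque rises about 0.3 to 1 N m per rad, in jerks. Wanted pressure: about 0.15 to 0.4 N m. Stays where left.
- knob_mid (a point): Centre of the knob's grip on the axis, z 156 mm of the press; x along its grip bar, z up, turns with the knob. The grip is a dark steel bar 40 mm long (x), 18 mm wide (y), z 144 to 168 mm of the press, on a round disc 37 mm across (z 139 to 145).
- stop_pin: Steel stop pin, 13 mm thick with a foot 24 mm across, hanging below the arm on the spindle axis; it turns with the knob. Foot's underside 60 mm above this body's origin. The pin begins 4 to 13 mm above the press plate. Not to be handled.
- press_plate: Round steel press plate (74 mm across, 5 mm thick, with a boss 26 mm across in its middle) lying on the mould under the pin. The worn boss's top is 47.5 to 52.5 mm above this body's origin, differing from press to press, so its height must be felt. The plate yields stiffly, about 110 N per mm. Not to be handled.
- lock_washer: Hidden sprung washer inside the boss between the nut and a shoulder of the knob's spindle. The nut's pressure on it, about 100 N per N m of tightening torque (50 to 110 N as found), is what locks the knob. Not to be handled.
- salt_dredger: Aluminium salt dredger, loose, 68 mm across, 115 mm high, to the right of the press; origin under its middle. Leave alone.
- sauce_tub: Lidded dip tub, loose, 66 x 73 x 37 mm, to the left; origin under its middle. Leave alone.
- steel_pot: Steel ramekin, loose, 67 mm across, 52 mm high, to the left and farther away; origin under its middle. Leave alone.
- spindle_mount: Hidden bearing of the spindle, fixed in the press; with the knob and the spindle's hidden shoulder it takes the lock washer's pressure. Origin: the press's origin. Not to be handled.
- plate_mount: Hidden packing under the press plate, fixed; its origin is where the unloaded plate's origin is. The plate's sinking below it tells how hard the pin presses. Not to be handled.
Things that resemble listed ones, but are neither listed nor needed, are in the scene too. Leave any blue or yellow look-alike of the press alone.

How it is judged:
By the outcome, as a careful person would: the job done as asked, in the order asked, and still so for the second after the job is handed in, with the robot touching nothing.
It also fails if it takes over 72 s, if anything falls off the work surface, if the arm or the gripper's body presses on something with over 40 N, if the wrist force passes 120 N, or if a joint passes its speed limit or range.

## Working session

There is one attempt and no reset: what is moved stays moved. The work goes in short steps, Python scripts to look and compute and a tool call to move; the robot and the scene stay as the last step left them, time stands still between calls to the robot, and variables do not carry over. Pictures are saved under pics/ and viewed, at most 10 in all, crops included, and the job is handed in when it is done.

Besides the shell and the picture viewer there is one more tool, called after "Emit:" as a command line: name --pt "numbers of a row" for each row, then --argument value for the rest. drive_tool: Moves the arm, as the interface text tells. Its arguments: {"type":"object","properties":{"rows":{"type":"array","items":{"type":"array","items":{"type":"number"}}},"force":{"type":"number"}},"required":["rows"]}

```bash
mkdir -p pics; cat > h.py <<'E'
from plant import manip
import numpy as np, cv2
from scipy.spatial.transform import Rotation as R
def rot(a):
    a=np.array(a,float)
    return a if a.shape==(3,3) else R.from_quat(a.ravel()).as_matrix()
def ray(ci,u,v):
    K=np.array(ci["K"]);d=np.array([(u-K[0,2])/K[0,0],(v-K[1,2])/K[1,1]]);s=d.copy()
    for _ in range(20): s=d/(1+ci["k1"]*(s@s))
    return np.array([s[0],s[1],1.0])
def pt(ci,u,v,depth): return np.array(ci["eye"])+rot(ci["attitude"])@(ray(ci,u,v)*depth)
def onz(ci,u,v,z):
    d=rot(ci["attitude"])@ray(ci,u,v);e=np.array(ci["eye"]);return e+d*(z-e[2])/d[2]
E
python3 - <<'E'
from h import *
import pickle
o=manip.get_obs()
for k in o: print(k,np.round(o[k],4))
D={}
for n in("scene","top"):
    ci=manip.camera_info(n);p,d=manip.capture(n);D[n]=(ci,p,d)
    print(n,ci)
    cv2.imwrite(f"pics/{n}0.png",p[:,:,::-1])
pickle.dump(D,open("d0.pkl","wb"))
E
```

```text
t 0.0
joint_positions [-1.3846  0.4352  0.025   1.5741 -0.0116  1.134  -0.0751]
joint_vel [-0.0009  0.0005 -0.0005 -0.0005  0.0019  0.0005 -0.0008]
joint_efforts [ 1.00000e-04 -6.67838e+01  9.84900e-01 -3.14456e+01 -6.06000e-02
  4.28000e-02  1.00000e-04]
tcp_pos [0.1779 0.5986 0.2429]
ee_rot [ 1.440e-01  9.896e-01 -8.000e-04 -0.000e+00]
wrist_force [-0.4962  0.9723  0.5049]
moment [ 0.0288  0.0165 -0.0273]
gripper_force 0.0
opening 0.092
scene {'K': array([[439.72701542,   0.        , 278.47873371],
       [  0.        , 439.72701542, 200.42832491],
       [  0.        ,   0.        ,   1.        ]]), 'k1': -0.01993284204268263, 'eye': array([-0.37492581, -0.52712139,  0.73996955]), 'attitude': array([ 0.75169623, -0.44979658,  0.25312037, -0.41056777])}
top {'K': array([[415.38958618,   0.        , 270.93580027],
       [  0.        , 415.38958618, 203.13895629],
       [  0.        ,   0.        ,   1.        ]]), 'k1': 0.004572161763839072, 'eye': array([ 0.35683522, -0.06102912,  1.20646993]), 'attitude': array([ 0.71115354, -0.6992574 ,  0.04778356, -0.05492227])}
```

View pics/scene0.png

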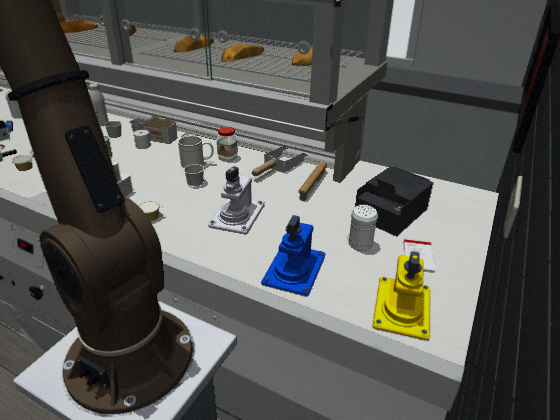

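View pics/top0.png

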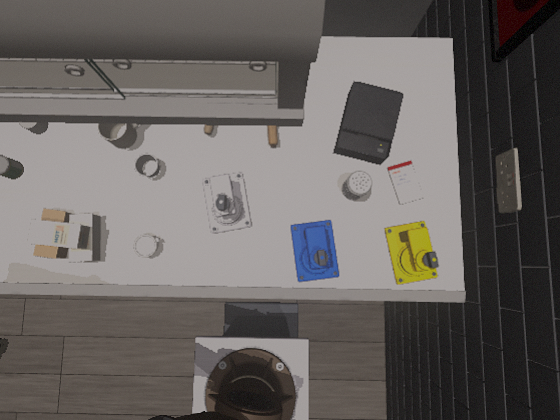

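Candidates: silver press at top (228,203) / scene (237,200); blue look-alike top (315,250); yellow look-alike top (412,250). The silver (aluminium) one is the wanted press. The dredger is at (358,185), the tub at (147,245) and the pot at (149,166).

```bash
python3 - <<'E'
from h import *
import pickle
D=pickle.load(open("d0.pkl","rb"));ci,p,d=D["top"]
P=np.full(d.shape+(3,),np.nan)
for v in range(140,260):
  for u in range(120,400):
    if d[v,u]>0:P[v,u]=pt(ci,u,v,d[v,u])
Z=P[:,:,2]
print("table",np.nanmedian(Z[140:260,260:285]))
sub=(slice(165,240),slice(195,260))
for lo,hi in((.006,.02),(.095,.12),(.15,.18)):
    m=np.zeros(Z.shape,np.uint8);m[sub]=((Z>lo)&(Z<hi))[sub]
    q=P[m>0]; 
    if len(q)<5: continue
    r=cv2.minAreaRect((q[:,:2]*1000).astype(np.float32));print(lo,hi,len(q),q.mean(0),r)
def big(p,u,v,w,h,s,n): cv2.imwrite(n,cv2.resize(p[v:v+h,u:u+w,::-1],None,fx=s,fy=s,interpolation=cv2.INTER_CUBIC))
a=cv2.resize(p[160:245,190:265],None,fx=5,fy=5,interpolation=cv2.INTER_CUBIC)
s=D["scene"][1];b=cv2.resize(s[155:240,195:270],None,fx=5,fy=5,interpolation=cv2.INTER_CUBIC)
cv2.imwrite("pics/c1.png",np.hstack([a,b])[:,:,::-1])
E
```

```text
table -0.0003069117920074804
0.006 0.02 1158 [0.52362853 0.07682622 0.01210784] ((544.052490234375, 74.56094360351562), (197.09864807128906, 155.72154235839844), 4.5659003257751465)
0.095 0.12 600 [0.54714109 0.08453322 0.10519483] ((537.7506713867188, 84.64175415039062), (113.67835998535156, 56.052001953125), 11.254088401794434)
0.15 0.18 123 [0.50857884 0.07812027 0.16621634] ((509.1869201660156, 78.98423767089844), (18.362607955932617, 38.706092834472656), 88.99586486816406)
```

View pics/c1.png

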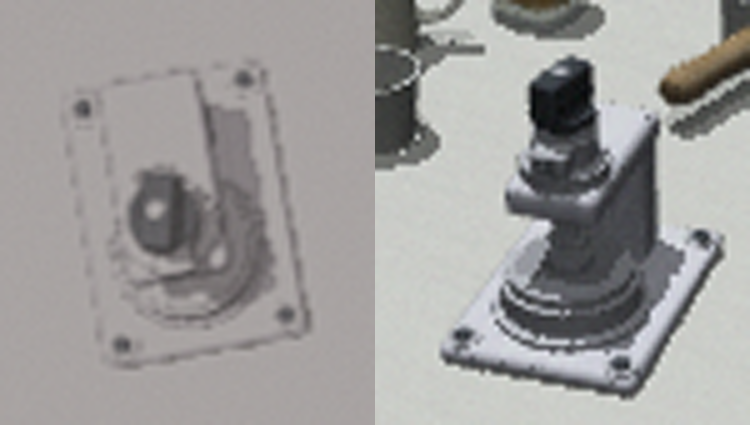

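The crop confirms the aluminium press (yaw ≈ 11°). The dark knob is at crop (158,213), which puts the axis near (0.509, 0.079). The nut's bar end is just visible under the knob in the right half (545,165).

```bash
python3 - <<'E'
from h import *
o=manip.get_obs();ci=manip.camera_info("wrist");T=rot(o["ee_rot"])
print(ci["K"],T.T@(np.array(ci["eye"])-o["tcp_pos"]),T.T@rot(ci["attitude"]),T)
tgt=np.array([.44,.07,.30]);print("shift mm",T.T@(tgt-o["tcp_pos"])*1000)
E
```

```text
[[341.12720282   0.         282.55647247]
 [  0.         341.12720282 209.12307739]
 [  0.           0.           1.        ]] [ 0.06614153 -0.00089244 -0.14092623] [[ 6.32907226e-04 -9.69208613e-01 -2.46240257e-01]
 [ 9.99999789e-01  5.77317618e-04  2.97944318e-04]
 [-1.46611361e-04 -2.46240393e-01  9.69208774e-01]] [[-9.58551672e-01  2.84918578e-01 -3.11249345e-04]
 [ 2.84918733e-01  9.58550696e-01 -1.37053474e-03]
 [-9.21425338e-05 -1.40240914e-03 -9.99999012e-01]]
shift mm [-401.85671728 -432.18241481  -56.32989693]
```

```bash
python3 - <<'E'
from h import *
o=manip.get_obs();T=rot(o["ee_rot"])
print(T.T@(np.array([.509,.079,.27])-o["tcp_pos"])*1000)
E
```

```text
[-465.42974974 -403.85400438  -26.36373757]
```

Emit:
drive_tool --pt "0 -20 -17 -10 0 0 0" --pt "0 -45 -39 -10 0 0 0" --pt "0 -46 -40 -6 0 0 0" --pt "0 -46 -40 0 0 0 0" --pt "0 -46 -40 0 0 0 0" --pt "0 -46 -40 0 0 0 0" --pt "0 -46 -40 0 0 0 0" --pt "0 -46 -40 0 0 0 0" --pt "0 -46 -40 0 0 0 0" --pt "0 -45 -39 0 0 0 0" --pt "0 -33 -29 0 0 0 1" --pt "0 0 0 0 0 0 1.3" --pt "0 0 0 0 0 0 1.3" --pt "0 0 0 0 0 0 1.3" --pt "0 0 0 0 0 0 1.3" --pt "0 0 0 0 0 0 1.2" --pt "0 0 0 0 0 0 0.6" --pt "0 0 0 0 0 0 0" --force 20

```text
t: 2.35
tcp_pos: [0.5082, 0.0785, 0.2699]
ee_rot: [0.647, 0.763, 0.0, -0.0]
wrist_force: [-0.0, -0.5, -0.6]
opening: 0.092
gripper_force: 0.0
```

```bash
python3 - <<'E'
from h import *
import pickle
o=manip.get_obs();ci=manip.camera_info("wrist");p,d=manip.capture("wrist")
print(o["t"],o["tcp_pos"],rot(o["ee_rot"])[:2,:2],o["joint_positions"],o["wrist_force"],o["moment"])
pickle.dump((o,ci,p,d),open("w1.pkl","wb"));cv2.imwrite("pics/w1.png",p[:,:,::-1])
E
```

```text
2.35 [0.50823118 0.07853805 0.26992502] [[-0.16394129  0.98647009]
 [ 0.98647006  0.16394131]] [-0.6923628   0.24057899  0.54240554  1.83402076 -0.1384445   1.10439543
  0.06447797] [-0.03677281 -0.52646638 -0.56010672] [-0.12020248  0.02886311 -0.00899599]
```

View pics/w1.png

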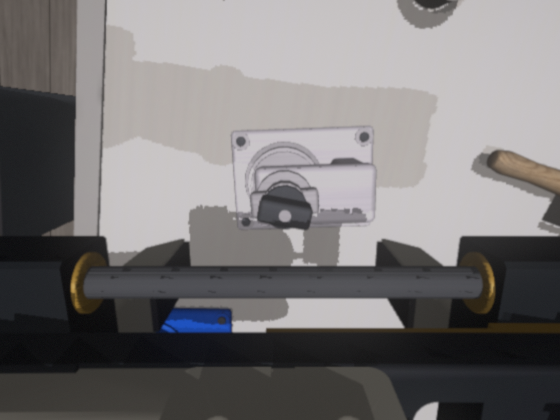

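The wrist view shows the press at (305,180) with the dark knob at (286,208). The nut bar's light ends appear around (257,203) and (314,198). I'll measure both by depth.

```bash
python3 - <<'E'
from h import *
import pickle
o,ci,p,d=pickle.load(open("w1.pkl","rb"))
us,vs=np.arange(225,385),np.arange(120,240)
P=np.array([[pt(ci,u,v,d[v,u]) for u in us] for v in vs]);Z=P[:,:,2]
ax=np.array([.509,.079]);r=np.hypot(*(np.moveaxis(P[:,:,:2],2,0)-ax[:,None,None]))
C=p[120:240,225:385]
for n,lo,hi,rm in(("base",.008,.016,.2),("arm",.1,.109,.12),("boss",.1115,.117,.04),("nut",.1255,.1375,.04),("knobtop",.163,.172,.04)):
    m=(Z>lo)&(Z<hi)&(r<rm);q=P[m];print(n,m.sum(),q.mean(0).round(4),cv2.minAreaRect((q[:,:2]*1000).astype(np.float32)))
    print(np.histogram(q[:,2],8)) if n in("nut","knobtop") else 0
cv2.imwrite("pics/c2.png",cv2.resize(p[160:240,235:335,::-1],None,fx=7,fy=7,interpolation=cv2.INTER_CUBIC))
E
```

```text
base 4860 [0.5182 0.1049 0.0121] ((531.3493041992188, 81.48234558105469), (164.15603637695312, 119.44991302490234), 11.403292655944824)
arm 4054 [0.5552 0.0905 0.1046] ((537.5819702148438, 82.91604614257812), (111.00726318359375, 55.79993438720703), 11.561159133911133)
boss 497 [0.5052 0.0947 0.1139] ((504.8794250488281, 94.35530853271484), (46.149169921875, 15.570003509521484), 13.264594078063965)
nut 612 [0.5096 0.0823 0.1296] ((508.1520690917969, 81.16377258300781), (58.32478332519531, 28.697431564331055), 13.340619087219238)
(array([ 11,  25,  27,  59, 131, 228, 108,  23]), array([0.12552718, 0.12635435, 0.12718152, 0.12800869, 0.12883586,
       0.12966303, 0.1304902 , 0.13131736, 0.13214453]))
knobtop 1257 [0.509  0.0781 0.1676] ((509.1913757324219, 77.32659149169922), (18.537328720092773, 39.94902038574219), 88.23918914794922)
(array([ 18,  23,  50, 103, 278, 511, 246,  28]), array([0.16301677, 0.16391338, 0.16480999, 0.16570659, 0.1666032 ,
       0.16749981, 0.16839642, 0.16929303, 0.17018964]))
```

View pics/c2.png

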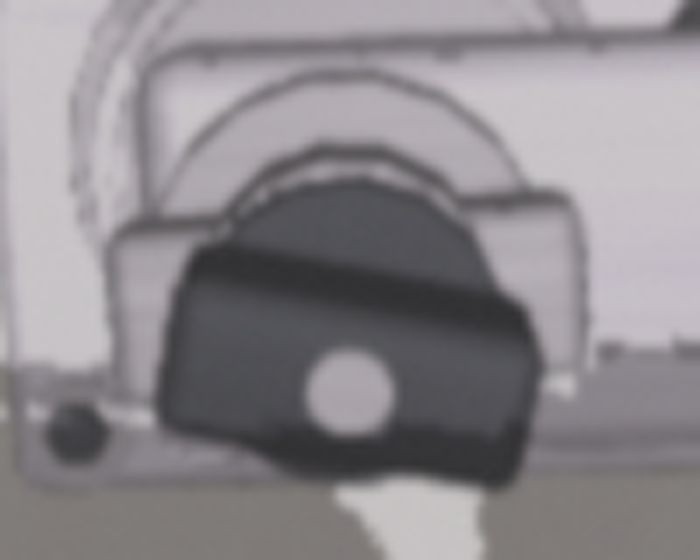

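Emit:
drive_tool --pt "0 -0.8 0.9 15 0 0 -0.49" --pt "0 0 0 30 0 0 0" --pt "0 0 0 30 0 0 0" --pt "0 0 0 30 0 0 0" --pt "0 0 0 20 0 0 0" --pt "0 0 0 10 0 0 0" --pt "0 0 0 0 0 0 0" --pt "0 0 0 0 0 0 0" --force 60

```text
t: 3.4
tcp_pos: [0.5102, 0.0787, 0.1355]
ee_rot: [0.62, 0.785, 0.001, 0.0]
wrist_force: [-0.5, 0.4, -0.7]
opening: 0.0915
gripper_force: 0.0
```

Emit:
drive_tool --pt "110 0 0 0 0 0 0" --pt "110 0 0 0 0 0 0" --pt "110 0 0 0 0 0 0" --pt "110 0 0 0 0 0 0" --pt "110 0 0 0 0 0 0" --pt "110 0 0 0 0 0 0" --force 60

```text
t: 4.15
tcp_pos: [0.5097, 0.0788, 0.1348]
ee_rot: [0.62, 0.785, 0.0, -0.0]
wrist_force: [-0.7, -0.1, 2.7]
opening: 0.0571
gripper_force: 60.0
```

```bash
cat > s.py <<'E'
from h import *
o=manip.get_obs();T=rot(o["ee_rot"])
print("t",o["t"],"tcp",o["tcp_pos"].round(4),"yawY",round(np.degrees(np.arctan2(T[1,1],T[0,1])),2),"F",o["wrist_force"].round(2),"M",o["moment"].round(3),"op",round(o["opening"],4),"g",o["gripper_force"],"j7",round(o["joint_positions"][6],3))
E
python3 s.py
```

```text
t 4.15 tcp [0.5097 0.0788 0.1348] yawY 13.37 F [-0.67 -0.14  2.7 ] M [-0.041  0.238  0.051] op 0.0571 g 60.00033974647522 j7 0.239
```

Emit:
drive_tool --pt "110 0 0 0 0 0 -0.4" --pt "110 0 0 0 0 0 -0.5" --pt "110 0 0 0 0 0 -0.5" --pt "110 0 0 0 0 0 -0.6" --pt "110 0 0 0 0 0 0" --pt "110 0 0 0 0 0 0"

```text
t: 4.9
tcp_pos: [0.5095, 0.0787, 0.1347]
ee_rot: [0.505, 0.863, -0.0, -0.0]
wrist_force: [-1.4, -1.3, -0.8]
opening: 0.0573
gripper_force: 60.1
```

```bash
python3 s.py
```

```text
t 4.9 tcp [0.5095 0.0787 0.1347] yawY 29.3 F [-1.45 -1.27 -0.85] M [-0.232  0.248  0.661] op 0.0573 g 60.06737530231476 j7 0.473
```

Emit:
drive_tool --pt "110 0 0 0 0 0 -0.6" --pt "110 0 0 0 0 0 -0.7" --pt "110 0 0 0 0 0 -0.7" --pt "110 0 0 0 0 0 -0.7" --pt "110 0 0 0 0 0 -0.7" --pt "110 0 0 0 0 0 -0.6" --pt "110 0 0 0 0 0 0" --pt "110 0 0 0 0 0 0"

```text
t: 5.9
tcp_pos: [0.5092, 0.0785, 0.1345]
ee_rot: [0.249, 0.969, -0.0, -0.0]
wrist_force: [-2.2, -2.4, -1.1]
opening: 0.0575
gripper_force: 60.0
```

```bash
python3 s.py
```

```text
t 5.9 tcp [0.5092 0.0785 0.1345] yawY 61.21 F [-2.24 -2.38 -1.14] M [-0.266  0.507  0.042] op 0.0575 g 60.00071883201599 j7 0.948
```

Emit:
drive_tool --pt "110 0 0 0 0 0 -0.6" --pt "110 0 0 0 0 0 -0.8" --pt "110 0 0 0 0 0 -0.8" --pt "110 0 0 0 0 0 -0.8" --pt "110 0 0 0 0 0 -0.8" --pt "110 0 0 0 0 0 -0.8" --pt "110 0 0 0 0 0 -0.5" --pt "110 0 0 0 0 0 0" --pt "110 0 0 0 0 0 0"

```text
t: 7.02
tcp_pos: [0.5091, 0.078, 0.1343]
ee_rot: [-0.104, 0.995, -0.0, -0.001]
wrist_force: [-2.2, -4.1, -3.0]
opening: 0.0575
gripper_force: 60.0
```

```bash
python3 s.py
```

```text
t 7.025 tcp [0.5091 0.078  0.1343] yawY 101.99 F [-2.24 -4.14 -3.02] M [-0.819  0.644  0.003] op 0.0575 g 59.99310851097107 j7 1.563
```

Emit:
drive_tool --pt "0 0 0 0 0 0 0" --pt "0 0 0 0 0 0 0" --pt "0 0 0 0 0 0 0" --pt "0 0 0 -6 0 0 0.4" --pt "0 0 0 -13 0 0 0.7" --pt "0 0 0 -12 0 0 0.63" --pt "0 0 0 0 0 0 0" --pt "0 0 0 0 0 0 0" --force 40

```text
t: 8.02
tcp_pos: [0.5096, 0.0789, 0.1654]
ee_rot: [0.014, 1.0, 0.0, -0.0]
wrist_force: [0.4, -0.5, 0.7]
opening: 0.0918
gripper_force: 0.0
```

```bash
python3 s.py
```

```text
t 8.025 tcp [0.5096 0.0789 0.1654] yawY 88.45 F [ 0.39 -0.53  0.7 ] M [-0.011 -0.016  0.005] op 0.0918 g 0.0 j7 1.348
```

Emit:
drive_tool --pt "110 0.3 -1.2 0 0 0 0" --pt "180 0 0 0 0 0 0" --pt "225 0 0 0 0 0 0" --pt "225 0 0 0 0 0 0" --pt "225 0 0 0 0 0 0" --pt "225 0 0 0 0 0 0" --pt "225 0 0 0 0 0 0" --pt "225 0 0 0 0 0 0" --force 40

```text
t: 9.02
tcp_pos: [0.5093, 0.0781, 0.1657]
ee_rot: [0.014, 1.0, 0.0, 0.0]
wrist_force: [-0.2, -0.7, -0.7]
opening: 0.018
gripper_force: 40.0
```

```bash
python3 s.py
```

```text
t 9.025 tcp [0.5093 0.0781 0.1657] yawY 88.35 F [-0.16 -0.66 -0.7 ] M [-0.468 -0.066  0.092] op 0.018 g 40.00058948993683 j7 1.349
```

Emit:
drive_tool --pt "225 0 0 0 0 0 0.5" --pt "225 0 0 0 0 0 0.7" --pt "225 0 0 0 0 0 0.7" --pt "225 0 0 0 0 0 0.7" --pt "225 0 0 0 0 0 0.7" --pt "225 0 0 0 0 0 0.7" --pt "225 0 0 0 0 0 0.5" --pt "225 0 0 0 0 0 0" --pt "225 0 0 0 0 0 0" --pt "225 0 0 0 0 0 0"

```text
t: 10.28
tcp_pos: [0.5095, 0.0782, 0.1658]
ee_rot: [0.322, 0.947, 0.0, 0.0]
wrist_force: [1.1, 5.1, -2.1]
opening: 0.0176
gripper_force: 40.0
```

```bash
python3 s.py
```

```text
t 10.275 tcp [0.5095 0.0782 0.1658] yawY 52.41 F [ 1.11  5.14 -2.11] M [ 1.026 -0.206 -0.068] op 0.0176 g 40.00036597251892 j7 0.789
```

Emit:
drive_tool --pt "225 0 0 0 0 0 0.4" --pt "225 0 0 0 0 0 0.4" --pt "225 0 0 0 0 0 0.4" --pt "225 0 0 0 0 0 0" --pt "225 0 0 0 0 0 0" --pt "225 0 0 0 0 0 0"

```text
t: 11.02
tcp_pos: [0.5095, 0.0782, 0.1658]
ee_rot: [0.4, 0.916, 0.0, 0.0]
wrist_force: [1.5, 5.0, -2.7]
opening: 0.0175
gripper_force: 40.0
```

```bash
python3 s.py
```

```text
t 11.025 tcp [0.5095 0.0782 0.1658] yawY 42.79 F [ 1.54  5.04 -2.72] M [ 1.039 -0.205 -0.081] op 0.0175 g 40.00149428844452 j7 0.64
```

Emit:
drive_tool --pt "225 0 0 0 0 0 0.4" --pt "225 0 0 0 0 0 0.4" --pt "225 0 0 0 0 0 0.4" --pt "225 0 0 0 0 0 0" --pt "225 0 0 0 0 0 0" --pt "225 0 0 0 0 0 0"

```text
t: 11.78
tcp_pos: [0.5096, 0.0783, 0.1658]
ee_rot: [0.476, 0.88, 0.0, -0.0]
wrist_force: [1.5, 5.6, -1.9]
opening: 0.0175
gripper_force: 40.0
```

```bash
python3 s.py
```

```text
t 11.775 tcp [0.5096 0.0783 0.1658] yawY 33.19 F [ 1.52  5.57 -1.89] M [ 1.069 -0.267 -0.069] op 0.0175 g 40.00163376331329 j7 0.492
```

Emit:
drive_tool --pt "225 0 0 0 0 0 0.4" --pt "225 0 0 0 0 0 0.4" --pt "225 0 0 0 0 0 0.4" --pt "225 0 0 0 0 0 0" --pt "225 0 0 0 0 0 0" --pt "225 0 0 0 0 0 0"

```text
t: 12.52
tcp_pos: [0.5096, 0.0783, 0.1658]
ee_rot: [0.548, 0.837, 0.001, -0.0]
wrist_force: [1.4, 5.7, -2.8]
opening: 0.0175
gripper_force: 40.0
```

```bash
python3 s.py
```

```text
t 12.525 tcp [0.5096 0.0783 0.1658] yawY 23.6 F [ 1.39  5.68 -2.77] M [ 1.038 -0.292 -0.084] op 0.0175 g 40.001420974731445 j7 0.344
```

Emit:
drive_tool --pt "225 0 0 0 0 0 0.4" --pt "225 0 0 0 0 0 0.4" --pt "225 0 0 0 0 0 0.4" --pt "225 0 0 0 0 0 0" --pt "225 0 0 0 0 0 0" --pt "225 0 0 0 0 0 0"

```text
t: 13.28
tcp_pos: [0.5097, 0.0783, 0.1658]
ee_rot: [0.616, 0.788, 0.001, -0.0]
wrist_force: [1.3, 5.6, -2.9]
opening: 0.0178
gripper_force: 40.0
```

```bash
python3 s.py
```

```text
t 13.275 tcp [0.5097 0.0783 0.1658] yawY 14.0 F [ 1.32  5.57 -2.91] M [ 1.13  -0.355 -0.085] op 0.0178 g 40.00151753425598 j7 0.197
```

Emit:
drive_tool --pt "225 0 0 0 0 0 0.4" --pt "225 0 0 0 0 0 0.4" --pt "225 0 0 0 0 0 0.4" --pt "225 0 0 0 0 0 0" --pt "225 0 0 0 0 0 0" --pt "225 0 0 0 0 0 0"

```text
t: 14.02
tcp_pos: [0.5097, 0.0783, 0.1658]
ee_rot: [0.679, 0.734, 0.001, -0.0]
wrist_force: [1.8, 6.2, -2.5]
opening: 0.0175
gripper_force: 40.0
```

```bash
python3 s.py
```

```text
t 14.025 tcp [0.5097 0.0783 0.1658] yawY 4.4 F [ 1.83  6.19 -2.51] M [ 1.065 -0.404 -0.083] op 0.0175 g 40.001513957977295 j7 0.051
```

Emit:
drive_tool --pt "225 0 0 0 0 0 0.4" --pt "225 0 0 0 0 0 0.4" --pt "225 0 0 0 0 0 0.4" --pt "225 0 0 0 0 0 0" --pt "225 0 0 0 0 0 0" --pt "225 0 0 0 0 0 0"

```text
t: 14.78
tcp_pos: [0.5098, 0.0783, 0.1658]
ee_rot: [0.738, 0.674, 0.001, -0.0]
wrist_force: [2.3, 6.9, -2.4]
opening: 0.018
gripper_force: 40.0
```

```bash
python3 s.py
```

```text
t 14.775 tcp [0.5098 0.0783 0.1658] yawY -5.2 F [ 2.28  6.85 -2.4 ] M [ 1.097 -0.433 -0.102] op 0.018 g 40.001394152641296 j7 -0.094
```

Emit:
drive_tool --pt "225 0 0 0 0 0 0.3" --pt "225 0 0 0 0 0 0.3" --pt "225 0 0 0 0 0 0.2" --pt "225 0 0 0 0 0 0" --pt "225 0 0 0 0 0 0" --pt "225 0 0 0 0 0 0"

```text
t: 15.52
tcp_pos: [0.5098, 0.0783, 0.1658]
ee_rot: [0.775, 0.632, 0.001, -0.0]
wrist_force: [2.5, 4.9, -3.6]
opening: 0.0178
gripper_force: 40.0
```

```bash
python3 s.py
```

```text
t 15.525 tcp [0.5098 0.0783 0.1658] yawY -11.6 F [ 2.5   4.9  -3.57] M [ 1.007 -0.547 -0.038] op 0.0178 g 39.99834358692169 j7 -0.19
```

Emit:
drive_tool --pt "225 0 0 0 0 0 0.3" --pt "225 0 0 0 0 0 0.3" --pt "225 0 0 0 0 0 0.2" --pt "225 0 0 0 0 0 0" --pt "225 0 0 0 0 0 0" --pt "225 0 0 0 0 0 0"

```text
t: 16.27
tcp_pos: [0.5099, 0.0783, 0.1658]
ee_rot: [0.809, 0.588, 0.001, -0.0]
wrist_force: [2.3, 5.1, -3.0]
opening: 0.0175
gripper_force: 40.0
```

```bash
python3 s.py
```

```text
t 16.275 tcp [0.5099 0.0783 0.1658] yawY -17.98 F [ 2.34  5.11 -3.01] M [ 1.008 -0.495  0.131] op 0.0175 g 40.005038380622864 j7 -0.286
```

Emit:
drive_tool --pt "225 0 0 0 0 0 0.25" --pt "225 0 0 0 0 0 0.25" --pt "225 0 0 0 0 0 0" --pt "225 0 0 0 0 0 0" --pt "225 0 0 0 0 0 0" --pt "225 0 0 0 0 0 0"

```text
t: 17.02
tcp_pos: [0.5099, 0.0783, 0.1659]
ee_rot: [0.829, 0.559, 0.001, -0.0]
wrist_force: [2.5, 5.5, -2.9]
opening: 0.0177
gripper_force: 40.0
```

```bash
python3 s.py
```

```text
t 17.025 tcp [0.5099 0.0783 0.1659] yawY -21.98 F [ 2.48  5.5  -2.93] M [ 1.075 -0.44   0.128] op 0.0177 g 40.009660720825195 j7 -0.345
```

Emit:
drive_tool --pt "225 0 0 0 0 0 0.25" --pt "225 0 0 0 0 0 0.25" --pt "225 0 0 0 0 0 0" --pt "225 0 0 0 0 0 0" --pt "225 0 0 0 0 0 0" --pt "225 0 0 0 0 0 0"

```text
t: 17.77
tcp_pos: [0.5099, 0.0783, 0.1659]
ee_rot: [0.848, 0.53, 0.001, -0.0]
wrist_force: [1.8, 4.3, -1.7]
opening: 0.0173
gripper_force: 40.0
```

```bash
python3 s.py
```

```text
t 17.775 tcp [0.5099 0.0783 0.1659] yawY -25.97 F [ 1.81  4.31 -1.72] M [ 0.94  -0.437  0.211] op 0.0173 g 40.023146867752075 j7 -0.405
```

Emit:
drive_tool --pt "225 0 0 0 0 0 0.2" --pt "225 0 0 0 0 0 0.15" --pt "225 0 0 0 0 0 0" --pt "225 0 0 0 0 0 0" --pt "225 0 0 0 0 0 0" --pt "225 0 0 0 0 0 0" --pt "225 0 0 0 0 0 0"

```text
t: 18.65
tcp_pos: [0.5099, 0.0782, 0.1659]
ee_rot: [0.861, 0.509, 0.001, -0.0]
wrist_force: [2.8, 4.8, -1.0]
opening: 0.0178
gripper_force: 40.0
```

```bash
python3 s.py
```

```text
t 18.65 tcp [0.5099 0.0782 0.1659] yawY -28.78 F [ 2.75  4.79 -0.99] M [ 0.985 -0.4    0.193] op 0.0178 g 40.01886248588562 j7 -0.446
```

Emit:
drive_tool --pt "225 0 0 0 0 0 -0.2" --pt "225 0 0 0 0 0 -0.2" --pt "225 0 0 0 0 0 0" --pt "225 0 0 0 0 0 0" --pt "225 0 0 0 0 0 0" --pt "225 0 0 0 0 0 0" --pt "225 0 0 0 0 0 0"

```text
t: 19.52
tcp_pos: [0.5099, 0.0783, 0.1659]
ee_rot: [0.846, 0.533, 0.001, -0.0]
wrist_force: [3.1, 5.0, -2.1]
opening: 0.0173
gripper_force: 40.0
```

```bash
python3 s.py
```

```text
t 19.525 tcp [0.5099 0.0783 0.1659] yawY -25.57 F [ 3.07  4.98 -2.09] M [ 0.995 -0.5    0.227] op 0.0173 g 40.03155469894409 j7 -0.399
```

Emit:
drive_tool --pt "225 0 0 0 0 0 0.2" --pt "225 0 0 0 0 0 0" --pt "225 0 0 0 0 0 0" --pt "225 0 0 0 0 0 0" --pt "225 0 0 0 0 0 0"

```text
t: 20.15
tcp_pos: [0.5099, 0.0783, 0.1659]
ee_rot: [0.853, 0.521, 0.001, -0.0]
wrist_force: [2.4, 4.8, -1.8]
opening: 0.0177
gripper_force: 40.0
```

```bash
python3 s.py
```

```text
t 20.15 tcp [0.5099 0.0783 0.1659] yawY -27.17 F [ 2.35  4.84 -1.8 ] M [ 1.05  -0.407  0.154] op 0.0177 g 40.020503997802734 j7 -0.423
```

Emit:
drive_tool --pt "0 0 0 0 0 0 0" --pt "0 0 0 0 0 0 0" --pt "0 0 0 0 0 0 0" --pt "0 0 0 0 0 0 0" --pt "0 0 0 0 0 0 0" --pt "0 0 0 0 0 0 0"

```text
t: 20.9
tcp_pos: [0.5093, 0.0776, 0.1657]
ee_rot: [0.854, 0.52, 0.0, -0.0]
wrist_force: [0.9, -0.7, -1.2]
opening: 0.0732
gripper_force: 0.0
```

```bash
python3 s.py
```

```text
t 20.9 tcp [0.5093 0.0776 0.1657] yawY -27.27 F [ 0.93 -0.74 -1.18] M [-0.098  0.075  0.022] op 0.0732 g 0.0 j7 -0.423
```

Emit:
drive_tool --pt "0 0 0 0 0 0 -0.6" --pt "0 0 0 0 0 0 -1.2" --pt "0 0 0 0 0 0 -1.2" --pt "0 0 0 0 0 0 -1.2" --pt "0 0 0 0 0 0 -1.2" --pt "0 0 0 0 0 0 -1.2" --pt "0 0 0 0 0 0 -1.2" --pt "0 0 0 0 0 0 -1.2" --pt "0 0 0 0 0 0 -1.2" --pt "0 0 0 0 0 0 -1.2" --pt "0 0 0 0 0 0 -1.2" --pt "0 0 0 0 0 0 -1.2" --pt "0 0 0 0 0 0 -1.2" --pt "0 0 0 0 0 0 -1.16" --pt "0 0 0.5 10 0 0 0" --pt "0 0 0 15 0 0 0" --pt "0 0 0 6 0 0 0" --pt "0 0 0 0 0 0 0" --pt "0 0 0 0 0 0 0" --force 50

```text
t: 23.28
tcp_pos: [0.5094, 0.0782, 0.1349]
ee_rot: [-0.104, 0.995, 0.0, 0.0]
wrist_force: [0.9, -0.6, 0.0]
opening: 0.092
gripper_force: 0.0
```

```bash
python3 s.py; python3 - <<'E'
from h import *
p,d=manip.capture("wrist");ci=manip.camera_info("wrist")
cv2.imwrite("pics/w2.png",cv2.resize(p[130:280,170:390,::-1],None,fx=3.5,fy=3.5,interpolation=cv2.INTER_CUBIC))
E
```

```text
t 23.275 tcp [0.5094 0.0782 0.1349] yawY 101.99 F [ 0.88 -0.63  0.03] M [ 0.011 -0.018 -0.009] op 0.092 g 0.0 j7 1.563
```

View pics/w2.png

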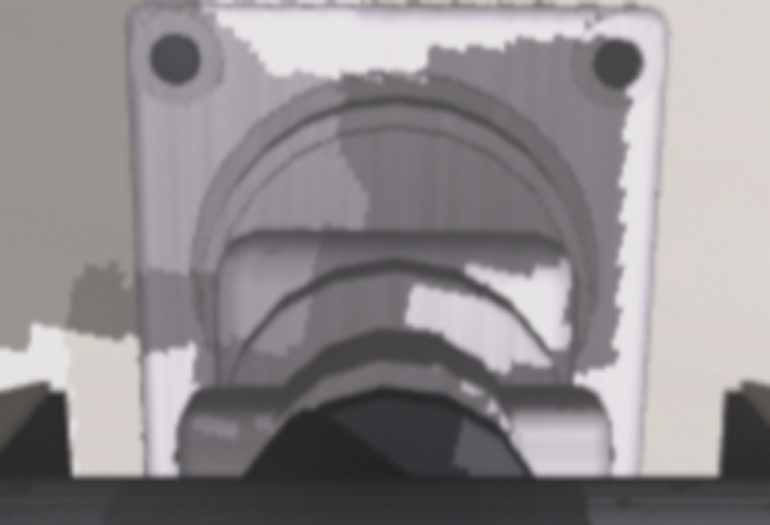

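The nut bar ends (crop (215,430) and (575,430)) lie square between the fingers, so I'll grip and do it up.

Emit:
drive_tool --pt "110 0 0 0 0 0 0" --pt "110 0 0 0 0 0 0" --pt "110 0 0 0 0 0 0" --pt "110 0 0 0 0 0 0" --pt "110 0 0 0 0 0 0" --pt "110 0 0 0 0 0 0" --pt "110 0 0 0 0 0 0.4" --pt "110 0 0 0 0 0 0.5" --pt "110 0 0 0 0 0 0.4" --pt "110 0 0 0 0 0 0" --pt "110 0 0 0 0 0 0" --pt "110 0 0 0 0 0 0" --force 50

```text
t: 24.82
tcp_pos: [0.5093, 0.078, 0.1348]
ee_rot: [-0.014, 1.0, 0.0, 0.0]
wrist_force: [0.1, -1.1, 2.0]
opening: 0.0574
gripper_force: 50.0
```

```bash
python3 s.py
```

```text
t 24.825 tcp [0.5093 0.078  0.1348] yawY 91.65 F [ 0.15 -1.07  1.96] M [0.016 0.135 0.024] op 0.0574 g 49.99791204929352 j7 1.407
```

Emit:
drive_tool --pt "110 0 0 0 0 0 0.4" --pt "110 0 0 0 0 0 0.4" --pt "110 0 0 0 0 0 0.4" --pt "110 0 0 0 0 0 0" --pt "110 0 0 0 0 0 0" --pt "110 0 0 0 0 0 0"

```text
t: 25.58
tcp_pos: [0.5093, 0.0781, 0.1348]
ee_rot: [0.069, 0.998, 0.0, 0.0]
wrist_force: [-1.1, 1.1, 2.7]
opening: 0.0576
gripper_force: 50.0
```

```bash
python3 s.py
```

```text
t 25.575 tcp [0.5093 0.0781 0.1348] yawY 82.06 F [-1.12  1.12  2.73] M [0.122 0.11  0.058] op 0.0576 g 49.99927461147308 j7 1.262
```

Emit:
drive_tool --pt "110 0 0 0 0 0 0.3" --pt "110 0 0 0 0 0 0.4" --pt "110 0 0 0 0 0 0.3" --pt "110 0 0 0 0 0 0" --pt "110 0 0 0 0 0 0" --pt "110 0 0 0 0 0 0"

```text
t: 26.32
tcp_pos: [0.5093, 0.0782, 0.1348]
ee_rot: [0.139, 0.99, 0.0, 0.0]
wrist_force: [-1.0, 0.8, 5.1]
opening: 0.0575
gripper_force: 50.0
```

```bash
python3 s.py
```

```text
t 26.325 tcp [0.5093 0.0782 0.1348] yawY 74.02 F [-0.96  0.77  5.12] M [ 0.236  0.192 -0.021] op 0.0575 g 49.99725937843323 j7 1.141
```

Emit:
drive_tool --pt "110 0 0 0 0 0 0.3" --pt "110 0 0 0 0 0 0.4" --pt "110 0 0 0 0 0 0.3" --pt "110 0 0 0 0 0 0" --pt "110 0 0 0 0 0 0" --pt "110 0 0 0 0 0 0"

```text
t: 27.08
tcp_pos: [0.5093, 0.0783, 0.1349]
ee_rot: [0.208, 0.978, 0.0, 0.0]
wrist_force: [-0.8, 2.2, 6.3]
opening: 0.058
gripper_force: 50.0
```

```bash
python3 s.py
```

```text
t 27.075 tcp [0.5093 0.0783 0.1349] yawY 66.01 F [-0.84  2.21  6.29] M [0.251 0.217 0.207] op 0.058 g 50.012142062187195 j7 1.02
```

Emit:
drive_tool --pt "110 0 0 0 0 0 0.2" --pt "110 0 0 0 0 0 0.15" --pt "110 0 0 0 0 0 0" --pt "110 0 0 0 0 0 0" --pt "110 0 0 0 0 0 0" --pt "110 0 0 0 0 0 0" --pt "110 0 0 0 0 0 0"

```text
t: 27.95
tcp_pos: [0.5094, 0.0783, 0.1349]
ee_rot: [0.232, 0.973, 0.0, 0.0]
wrist_force: [-0.7, 1.4, 7.0]
opening: 0.0578
gripper_force: 50.0
```

```bash
python3 s.py
```

```text
t 27.95 tcp [0.5094 0.0783 0.1349] yawY 63.21 F [-0.68  1.36  7.03] M [0.329 0.25  0.166] op 0.0578 g 50.00959753990173 j7 0.978
```

```bash
cat > avg.py <<'E'
from h import *
m=[]
for _ in range(8): manip.capture("top"); m.append(manip.get_obs()["moment"][2])
print(np.round(m,3),np.mean(m))
E
python3 avg.py
```

```text
[0.149 0.205 0.154 0.136 0.194 0.234 0.159 0.189] 0.17767654270534627
```

Emit:
drive_tool --pt "110 0 0 0 0 0 0.2" --pt "110 0 0 0 0 0 0.1" --pt "110 0 0 0 0 0 0" --pt "110 0 0 0 0 0 0" --pt "110 0 0 0 0 0 0"

```text
t: 28.98
tcp_pos: [0.5094, 0.0783, 0.1349]
ee_rot: [0.252, 0.968, 0.0, 0.0]
wrist_force: [-1.0, 1.7, 7.4]
opening: 0.0574
gripper_force: 50.0
```

```bash
python3 s.py; python3 avg.py
```

```text
t 28.975 tcp [0.5094 0.0783 0.1349] yawY 60.82 F [-1.02  1.74  7.39] M [0.374 0.269 0.207] op 0.0574 g 50.009175539016724 j7 0.942
[0.191 0.121 0.166 0.15  0.176 0.151 0.193 0.21 ] 0.17010964135335893
```

Emit:
drive_tool --pt "110 0 0 0 0 0 0.25" --pt "110 0 0 0 0 0 0.25" --pt "110 0 0 0 0 0 0" --pt "110 0 0 0 0 0 0" --pt "110 0 0 0 0 0 0"

```text
t: 30.0
tcp_pos: [0.5093, 0.0783, 0.1349]
ee_rot: [0.286, 0.958, 0.0, 0.0]
wrist_force: [-1.4, 0.7, 7.0]
opening: 0.0576
gripper_force: 50.0
```

```bash
python3 s.py; python3 avg.py
```

```text
t 30.0 tcp [0.5093 0.0783 0.1349] yawY 56.82 F [-1.38  0.66  7.  ] M [0.329 0.294 0.215] op 0.0576 g 50.012614130973816 j7 0.882
[0.162 0.232 0.21  0.241 0.227 0.238 0.273 0.17 ] 0.21914051920870098
```

Emit:
drive_tool --pt "110 0 0 0 0 0 0.25" --pt "110 0 0 0 0 0 0.25" --pt "110 0 0 0 0 0 0.2" --pt "110 0 0 0 0 0 0" --pt "110 0 0 0 0 0 0" --pt "110 0 0 0 0 0 0"

```text
t: 31.15
tcp_pos: [0.5095, 0.0783, 0.1349]
ee_rot: [0.332, 0.943, 0.0, 0.0]
wrist_force: [-1.1, 2.1, 7.2]
opening: 0.0573
gripper_force: 50.0
```

```bash
python3 s.py; python3 avg.py
```

```text
t 31.15 tcp [0.5095 0.0783 0.1349] yawY 51.2 F [-1.08  2.12  7.16] M [0.325 0.283 0.095] op 0.0573 g 50.00423312187195 j7 0.799
[0.122 0.11  0.107 0.093 0.083 0.095 0.113 0.146] 0.10865076988751513
```

Emit:
drive_tool --pt "110 0 0 0 0 0 0.25" --pt "110 0 0 0 0 0 0.25" --pt "110 0 0 0 0 0 0" --pt "110 0 0 0 0 0 0" --pt "110 0 0 0 0 0 0"

```text
t: 32.17
tcp_pos: [0.5094, 0.0784, 0.135]
ee_rot: [0.364, 0.931, 0.0, 0.0]
wrist_force: [-1.7, 1.6, 7.1]
opening: 0.0576
gripper_force: 50.0
```

```bash
python3 s.py; python3 avg.py;python3 - <<'E'
from h import *
p,d=manip.capture("wrist")
cv2.imwrite("pics/w3.png",cv2.resize(p[130:280,170:390,::-1],None,fx=3.5,fy=3.5,interpolation=cv2.INTER_CUBIC))
E
```

```text
t 32.175 tcp [0.5094 0.0784 0.135 ] yawY 47.25 F [-1.71  1.6   7.06] M [0.283 0.309 0.392] op 0.0576 g 50.03620505332947 j7 0.739
[0.415 0.43  0.382 0.412 0.402 0.411 0.441 0.42 ] 0.41428155539067624
```

View pics/w3.png

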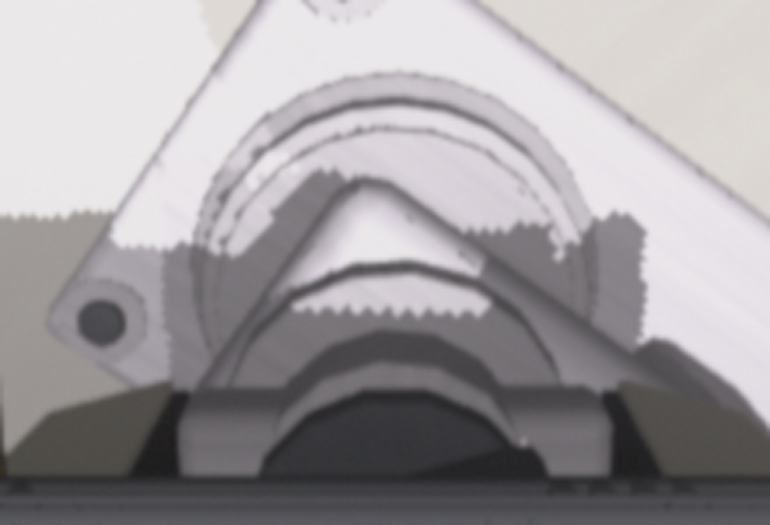

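The nut is still square in the fingers, so it has not slipped. The knob's shape is visible above it. The torque reading jumps, so I'll sample it around this point.

Emit:
drive_tool --pt "110 0 0 0 0 0 -0.1" --pt "110 0 0 0 0 0 -0.1" --pt "110 0 0 0 0 0 0" --pt "110 0 0 0 0 0 0" --pt "110 0 0 0 0 0 0"

```text
t: 33.25
tcp_pos: [0.5094, 0.0784, 0.135]
ee_rot: [0.351, 0.936, 0.0, 0.0]
wrist_force: [-1.7, 1.4, 7.4]
opening: 0.0572
gripper_force: 50.0
```

```bash
python3 s.py; python3 avg.py
```

```text
t 33.25 tcp [0.5094 0.0784 0.135 ] yawY 48.85 F [-1.71  1.38  7.39] M [0.273 0.287 0.488] op 0.0572 g 50.036664605140686 j7 0.763
[0.414 0.414 0.432 0.438 0.407 0.444 0.381 0.425] 0.4193251502352725
```

Emit:
drive_tool --pt "110 0 0 0 0 0 0.1" --pt "110 0 0 0 0 0 0.1" --pt "110 0 0 0 0 0 0" --pt "110 0 0 0 0 0 0" --pt "110 0 0 0 0 0 0"

```text
t: 34.28
tcp_pos: [0.5095, 0.0784, 0.135]
ee_rot: [0.365, 0.931, 0.0, 0.0]
wrist_force: [-0.3, 3.1, 6.2]
opening: 0.0572
gripper_force: 50.0
```

```bash
python3 s.py; python3 avg.py
```

```text
t 34.275 tcp [0.5095 0.0784 0.135 ] yawY 47.24 F [-0.26  3.14  6.16] M [0.292 0.246 0.287] op 0.0572 g 50.024757385253906 j7 0.739
[0.3   0.337 0.359 0.379 0.336 0.305 0.355 0.307] 0.3347604680958537
```

Emit:
drive_tool --pt "110 0 0 0 0 0 -0.15" --pt "110 0 0 0 0 0 -0.15" --pt "110 0 0 0 0 0 0" --pt "110 0 0 0 0 0 0" --pt "110 0 0 0 0 0 0"

```text
t: 35.3
tcp_pos: [0.5094, 0.0783, 0.135]
ee_rot: [0.345, 0.939, 0.0, 0.0]
wrist_force: [-1.3, 2.1, 6.1]
opening: 0.0577
gripper_force: 50.1
```

```bash
python3 s.py; python3 avg.py
```

```text
t 35.3 tcp [0.5094 0.0783 0.135 ] yawY 49.66 F [-1.35  2.14  6.13] M [0.221 0.249 0.67 ] op 0.0577 g 50.06612777709961 j7 0.775
[0.547 0.67  0.635 0.657 0.662 0.617 0.621 0.596] 0.6256122598673208
```

Emit:
drive_tool --pt "110 0 0 0 0 0 0.1" --pt "110 0 0 0 0 0 0.1" --pt "110 0 0 0 0 0 0.1"

```text
t: 36.08
tcp_pos: [0.5094, 0.0783, 0.135]
ee_rot: [0.365, 0.931, 0.0, 0.0]
wrist_force: [-0.6, 0.9, 6.5]
opening: 0.0577
gripper_force: 50.1
```

```bash
cat > s2.py <<'E'
from h import *
import sys
for i in range(int(sys.argv[1])):
    if i: manip.capture("top")
    o=manip.get_obs();T=rot(o["ee_rot"]);print(round(o["t"],2),"yaw",round(np.degrees(np.arctan2(T[1,1],T[0,1])),2),"Mz",round(o["moment"][2],3),"j7 tau",round(o["joint_efforts"][6],3),"vel",round(o["joint_vel"][6],3))
E
python3 s2.py 4
```

```text
36.08 yaw 47.24 Mz 0.749 j7 tau -0.509 vel -0.094
36.12 yaw 47.2 Mz 0.551 j7 tau -0.466 vel 0.014
36.17 yaw 47.24 Mz 0.485 j7 tau -0.603 vel 0.008
36.23 yaw 47.24 Mz 0.423 j7 tau -0.464 vel 0.004
```

```bash
python3 s2.py 16
```

```text
36.23 yaw 47.24 Mz 0.423 j7 tau -0.464 vel 0.004
36.27 yaw 47.24 Mz 0.418 j7 tau -0.427 vel -0.001
36.33 yaw 47.25 Mz 0.421 j7 tau -0.422 vel -0.001
36.38 yaw 47.24 Mz 0.426 j7 tau -0.422 vel -0.0
36.42 yaw 47.25 Mz 0.46 j7 tau -0.422 vel -0.0
36.48 yaw 47.25 Mz 0.385 j7 tau -0.422 vel -0.001
36.52 yaw 47.25 Mz 0.436 j7 tau -0.422 vel 0.002
36.58 yaw 47.24 Mz 0.419 j7 tau -0.422 vel 0.001
36.62 yaw 47.24 Mz 0.395 j7 tau -0.422 vel 0.0
36.67 yaw 47.25 Mz 0.369 j7 tau -0.422 vel 0.001
36.73 yaw 47.25 Mz 0.381 j7 tau -0.422 vel 0.0
36.77 yaw 47.24 Mz 0.445 j7 tau -0.422 vel -0.001
36.83 yaw 47.24 Mz 0.406 j7 tau -0.422 vel -0.001
36.88 yaw 47.25 Mz 0.454 j7 tau -0.422 vel -0.001
36.92 yaw 47.24 Mz 0.382 j7 tau -0.422 vel -0.0
36.98 yaw 47.24 Mz 0.509 j7 tau -0.422 vel -0.0
```

Emit:
drive_tool --pt "0 0 0 0 0 0 0" --pt "0 0 0 0 0 0 0" --pt "0 0 0 0 0 0 0" --pt "0 0 0 0 0 0 0" --pt "0 0 0 0 0 0 0" --pt "0 0 0 -10 0 0 0" --pt "0 0 0 -25 0 0 0" --pt "0 0 0 -40 0 0 0" --pt "0 0 0 -35 0 0 0" --pt "0 0 0 -25 0 0 0" --pt "0 0 0 0 0 0 0" --pt "0 0 0 0 0 0 0"

```text
t: 38.48
tcp_pos: [0.5089, 0.078, 0.2695]
ee_rot: [0.365, 0.931, -0.0, -0.0]
wrist_force: [-0.2, -0.2, -1.4]
opening: 0.0922
gripper_force: 0.0
```

```bash
python3 - <<'E'
from h import *
o=manip.get_obs();ci=manip.camera_info("wrist");p,d=manip.capture("wrist");print(o["t"],o["tcp_pos"],o["moment"])
us,vs=np.arange(205,405),np.arange(100,260)
P=np.array([[pt(ci,u,v,d[v,u]) for u in us] for v in vs]);Z=P[:,:,2]
r=np.hypot(P[:,:,0]-.5093,P[:,:,1]-.078)
for n,lo,hi,a,b in(("nut",.1265,.1335,.0215,.04),("knob",.1635,.172,0,.03)):
    m=(Z>lo)&(Z<hi)&(r<b)&(r>=a);q=P[m];c=q[:,:2]-q[:,:2].mean(0);w,V=np.linalg.eigh(c.T@c)
    print(n,m.sum(),q.mean(0).round(4),"pca",np.degrees(np.arctan2(*V[::-1,1]))%180,cv2.minAreaRect((q[:,:2]*1000).astype(np.float32)))
cv2.imwrite("pics/w4.png",cv2.resize(p[150:260,210:370,::-1],None,fx=4.5,fy=4.5,interpolation=cv2.INTER_CUBIC))
E
```

```text
38.475 [0.50886664 0.07801355 0.2694531 ] [-0.01888724  0.03075077 -0.01009251]
nut 417 [0.5078 0.0782 0.1297] pca 48.15895913103856 ((509.1331481933594, 77.15408325195312), (58.009254455566406, 21.998271942138672), 48.19970703125)
knob 1258 [0.5086 0.0778 0.1677] pca 64.34277992379039 ((509.3276672363281, 77.12947082519531), (39.907196044921875, 18.619075775146484), 64.66495513916016)
```

View pics/w4.png

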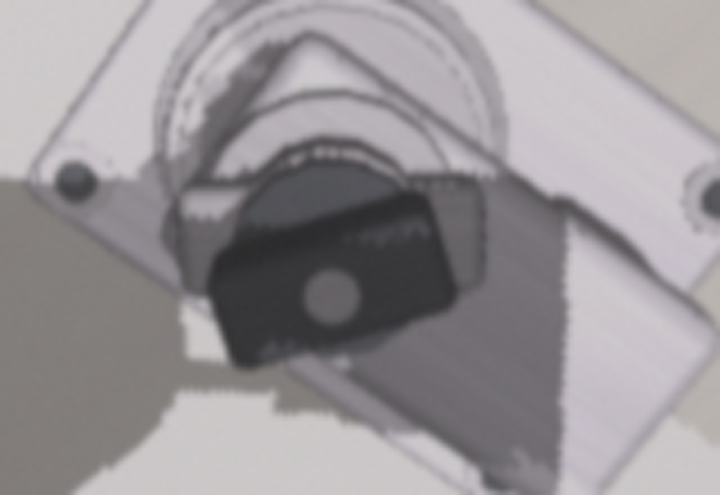

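Seen after release: the nut bar runs from (205,235) to (465,230) and the knob is at (335,280). The knob is within about 1° of where I left it, and the tool is clear. Handing in.

```bash
python3 -c "
from plant import manip
print(manip.job_done())"
```

```text
the job is handed in; nothing more can be done
None
```

I handed the job in at 38.5 s, with no verdict shown: the nut was freed, the knob left bearing on the plate at roughly 0.2 N m, and the nut done up to about 0.4 N m at rest and released; both torques are uncertain by about ±0.1 N m because the readings jumped.

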